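Hang the head magnifier on its charging rail and start the charger

ROBOT

A 7-joint arm with a two-finger parallel gripper is mounted at the origin on the work surface. World frame = base frame: x ahead of the robot, y to its left, z up, the work surface at z = 0. Lengths are in m, angles in rad, forces in N, time in s.
With the tool pointing down it reaches from about 0.425 to 0.825 m from the base axis. Payload 3.6 kg.
Tool frame: the origin (TCP) lies between the finger pads; the fingertips stand 17 mm ahead of it and the grasp point (between the pads) lies 2 mm behind it (manip.tip_reach is the distance from the TCP to the fingertips, in m); z points along the fingers, y is the line along which they close (so a half turn about z gives the same grasp; the last joint's range is limited). The gripper opens to 93 mm and grips with 3 to 60 N. Pads are 15 mm wide; open, the fingers measure 128 mm over their backs; the gripper's body (75 mm by 188 mm) begins 65 mm behind the grasp point.
Start: joints at [-1.333, 0.615, -0.013, 1.423, 0.008, 1.103, -0.04], TCP at [0.17, 0.627, 0.198] pointing down, gripper open.
Joint ranges: [-3.12, 3.12], [-0.3, 2.06], [-1.34, 1.32], [0.26, 2.42], [-1.36, 4.5], [0.01, 1.98], [-2.84, 2.84]. Speed limits (rad/s): [2.79, 2.79, 3.14, 3.14, 3.14, 3.14, 3.14].

INTERFACE

Orientations are given as [roll, pitch, yaw] about the fixed x, y, z axes, in that order (R = Rz(yaw) Ry(pitch) Rx(roll)).
In Python, from cell import manip gives the robot as it stands.
- The arm moves only by the shell command python3 -m crank 'ROWS'. ROWS is JSON, a list of rows, each a list of 3 entries, a list of its own where there are three numbers: the shift along the world's x, y, z scaled (see below), then the turn, a rotation vector about the world's x, y, z scaled (see below), then the closure, from -1 (fully open) to 1 (shut). A call has exactly 8 rows; each row shifts and turns the commanded pose from where the row before left it; what a row does not reach is not made up. The controller multiplies each number of a shift by 0.02 m and each number of a turn by 0.12 rad. A row lasts 1/12 s, in which the tool goes at most 41.7 mm and 7.16 degrees, less where a joint would pass 70% of its speed; a pose out of reach is approached as far as the arm can. A call with a number of a shift or a turn outside -1 to 1 is refused whole. A call with a gripper value outside its range is refused whole. The fingers move at their own pace and stop on an object; the grip force is fixed at half the most. Time passes only in rows, so rows that do not move let the fingers close, or fill a call up. It gives the time, the measured TCP pose, the force, the opening and the grip force at its end, in the units of the state.
- manip.read_state(): the state, without advancing time (a new reading comes with each control period).
- manip.grab_frame(name): name is "scene" or "top" or "wrist"; returns the picture (420x560x3 uint8, red, green, blue); there is no depth.
- manip.camera_params(name): a dict with "camera_matrix" (3x3 intrinsics, pixels), "distortion" ([k1, k2, p1, p2, k3] as OpenCV has them; the pictures are not rectified), "R" (3x3) and "t" (3): a world point X has camera coordinates R X + t. Camera axes: x right, y down, z forward; pixel columns grow to the right and rows downward; lengths in m; the calibration is good to about 2 mm. A picture is of the moment at which its call begins: read the wrist's pose just before it. camera_params takes no time and is no camera call; for the wrist camera it gives the pose at the moment of the call.
- manip.hand_in(): hands the job in; it is judged then, once.
The state is a dict: "clock": time; "q": joint angles; "joint_vel": joint speeds; "joint_torque": joint torques, N m; "position": TCP position; "eef_rot": TCP orientation; "contact_force": force on the tool from outside, world axes, zero at the start; "wrist_torque": the same for the moment, N m; "width": finger opening in m; "grip_force": force on a finger pad.
Only numpy, scipy, OpenCV 4.12 (cv2) and the standard library are available. Lean on these libraries where they do the work, as an engineer would, in place of code of your own. Each camera call takes 0.05 s, during which the arm holds its last target. There are 200 camera calls.

TASK

Put the head magnifier away to charge: it lies on its side on the ledge of its wooden stand, so tip it over (or lift it), away from you, until it hangs astride the stand's steel rail, one arm on each side, and comes to rest. Then press the button on the charger box all the way down and let it come back up. Leave the glass jar where it is.

Things in the scene. Friction and masses are not known exactly. Their poses are not given: they have to be found in the camera images.
- stand: Wooden charging stand, fixed. Origin: centre of its underside, on the table. x points from its ledge to its rail (roughly away from the robot), y along the rail. Base board 12 mm thick, x -100 to +140, y +-155 mm. The ledge is a solid block, flat top 50 mm above the table, x -90 to +40, y +-105 mm. Two 14 mm posts at x +105, y +-145 mm carry the rail; nothing is higher than 158 mm.
- lip (a point): Middle of the top of the stop lip, a low half-round bead along the rail-side edge of the ledge (8 mm wide, 4 mm high, 210 mm long): x +36, y 0, z 54 mm in the stand's frame. Axes as the stand's.
- rail: Round steel rail, 12 mm diameter, 300 mm long, fixed to the stand. Origin: middle of its centre line, at x +105, y 0, z 146 mm in the stand's frame (96 mm above the ledge, 69 mm beyond the lip). Axes as the stand's: it runs along y.
- magnifier: Head magnifier, 150-250 g: rigid black U-shaped headband, 105 mm deep, 150 mm across outside; strap 6 x 30 mm, straight crown, bevelled corners, heavier grey pads (47 x 44 mm) at both arm ends. Starts on its side on the ledge. Origin: underside of the lower arm. x: from crown (outer face at -55 mm) to arm ends (+50 mm); y across the strap (+-15 mm); z lower to upper arm, 0 to 150 mm.
- crown_out (a point): Middle of the crown's flat outer face (x -55, y 0, z +75 mm in the magnifier's frame; face z 20 to 130 mm). At the start it faces the robot, the opening the rail, arm ends 2 to 10 mm short of the lip. Flush with the crown a clear lens plate, 104 x 44 x 4 mm, sticks out to y +59 mm. Pushed high up here, the magnifier pivots on its arm end and past about 45 degrees falls onto the rail.
- crown_in (a point): Middle of the inner face of the magnifier's crown (x -49, y 0, z +75 mm in the magnifier's frame): the part that comes to rest on top of the rail, about 6 mm above the rail's centre line; the magnifier's x then points down; the near arm end may still touch the ledge. Axes as the magnifier's.
- charger: Charger box, fixed, grey, 90 (x) x 120 (y) x 45 mm high, to the left or right of the stand. Origin: centre of its underside, on the table.
- start_top (a point): Centre of the top face of the round push button (36 mm diameter, white, in a dark housing) on top of the charger box; pressed straight down.
- start (a joint): Travel of the push button in m: 0 released, 0.007 fully down; a spring needing about 5 N to be fully down brings it back.
- jar: Open glass jar, 76 mm diameter, 100 mm high, loose, on the other side of the stand from the charger box. Bystander. Origin: centre of its underside.
Things that resemble listed ones, but are neither listed nor needed, are in the scene too. Leave any orange or pink look-alike of the magnifier alone.

How it is judged:
By the outcome, as a careful person would: the job done as asked, in the order asked, and still so for the second after the job is handed in, with the robot touching nothing.
It also fails if it takes over 45 s, if anything falls off the work surface, if the arm or the gripper's body presses on something with over 40 N, if the wrist force passes 120 N, or if a joint passes its speed limit or range.

## Working session

There is one attempt and no reset: what is moved stays moved. The work goes in short steps, Python scripts to look and compute and a shell command to move; the robot and the scene stay as the last step left them, time stands still between calls to the robot, and variables do not carry over. Pictures are saved under pics/ and viewed, at most 10 in all, crops included, and the job is handed in when it is done.

```bash
ls; mkdir -p pics; python3 - <<'E'
from cell import manip
import cv2,numpy as np
for n in("scene","top"):
    f=manip.grab_frame(n); cv2.imwrite(f"pics/{n}0.png",f[:,:,::-1])
    p=manip.camera_params(n); print(n,{k:np.round(v,4).tolist() for k,v in p.items()})
s=manip.read_state();print(s)
E
```

```text
pics
scene {'camera_matrix': [[408.8003, 0.0, 277.903], [0.0, 408.8003, 203.5127], [0.0, 0.0, 1.0]], 'distortion': [-0.1191, 0.0, 0.0, 0.0, 0.0], 'R': [[-0.8892, 0.4575, 0.0062], [0.3663, 0.7199, -0.5895], [-0.2741, -0.522, -0.8077]], 't': [0.4893, -0.157, 1.0111]}
top {'camera_matrix': [[499.9534, 0.0, 288.7935], [0.0, 499.9534, 213.7961], [0.0, 0.0, 1.0]], 'distortion': [-0.1708, 0.0, 0.0, 0.0, 0.0], 'R': [[0.0097, -0.9999, 0.0063], [-0.9948, -0.0103, -0.1018], [0.1019, -0.0053, -0.9948]], 't': [-0.0186, 0.5375, 1.3396]}
{'clock': 0.1, 'q': array([-1.33250674,  0.61582821, -0.01263836,  1.4246956 ,  0.00810478,
        1.10338042, -0.04039665]), 'joint_vel': array([ 0.00012309, -0.00268181,  0.00036188, -0.00379869, -0.00046633,
        0.00166371,  0.0010472 ]), 'joint_torque': array([ 1.02074730e-03, -4.60043263e+01,  2.10005776e-01, -1.66246068e+01,
       -6.11596601e-02,  1.70012517e-02,  1.11871368e-04]), 'position': array([0.16989477, 0.62664218, 0.19690755]), 'eef_rot': array([-3.13933116e+00,  1.82600361e-05,  2.87689161e+00]), 'contact_force': array([ 1.13144821,  0.1313594 , -0.3936038 ]), 'wrist_torque': array([-0.02467585, -0.01774863, -0.0091215 ]), 'grip_force': 0.0, 'width': 0.09326819736145409}
```

View pics/scene0.png

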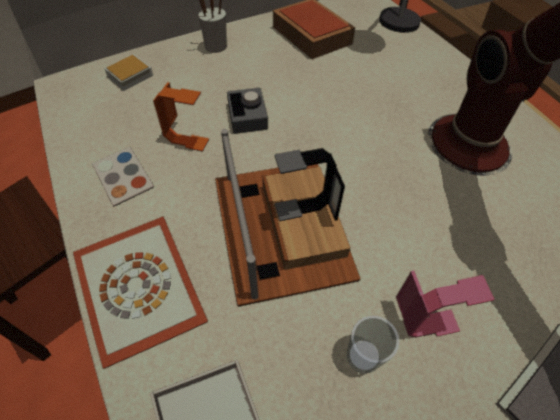

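View pics/top0.png

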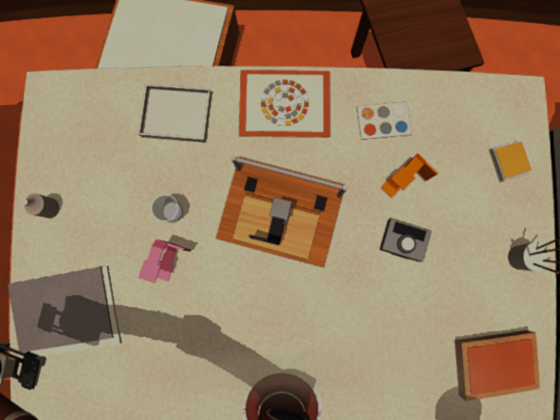

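The scene view shows the stand with the rail running from (227,135) to (254,290), the magnifier's lens and crown near (335,185), and the charger button at (250,98). In the top view the rail runs (237,160)-(343,190), the magnifier is near (277,220), the button is at (407,243) and the jar at (167,208). I'll zoom in on both.

```bash
cat > h.py <<'E'
import cv2,numpy as np
from cell import manip
def ray(n,uv,p=None):
    p=p or manip.camera_params(n)
    x=cv2.undistortPoints(np.array([[uv]],float),np.array(p["camera_matrix"]),np.array(p["distortion"]))[0,0]
    R=np.array(p["R"]);d=R.T@np.array([x[0],x[1],1.]);return -R.T@np.array(p["t"]),d/np.linalg.norm(d)
def plane(n,uv,z,p=None):
    c,d=ray(n,uv,p);return c+d*(z-c[2])/d[2]
def tri(rs):
    A=sum(np.eye(3)-np.outer(d,d) for c,d in rs);b=sum((np.eye(3)-np.outer(d,d))@c for c,d in rs)
    X=np.linalg.solve(A,b);return X,[round(float(np.linalg.norm((np.eye(3)-np.outer(d,d))@(X-c))),4) for c,d in rs]
E
python3 - <<'E'
import cv2,numpy as np
a=cv2.imread("pics/top0.png")[140:280,200:360];b=cv2.imread("pics/scene0.png")[120:310,210:370]
def g(im,k,x0,y0,st=20):
    o=cv2.resize(im,None,fx=k,fy=k,interpolation=cv2.INTER_CUBIC)
    for i in range(0,im.shape[1],st): cv2.putText(o,str(x0+i),(i*k,10),0,.35,(0,255,255));cv2.line(o,(i*k,0),(i*k,o.shape[0]),(0,255,255),1) if i%40==0 else 0
    for i in range(0,im.shape[0],st): cv2.putText(o,str(y0+i),(0,i*k+4),0,.35,(0,255,255));cv2.line(o,(0,i*k),(12,i*k),(0,255,255),1)
    return o
cv2.imwrite("pics/topz.png",g(a,4,200,140));cv2.imwrite("pics/scenez.png",g(b,3,210,120))
E
```

```text
(no output)
```

View pics/topz.png

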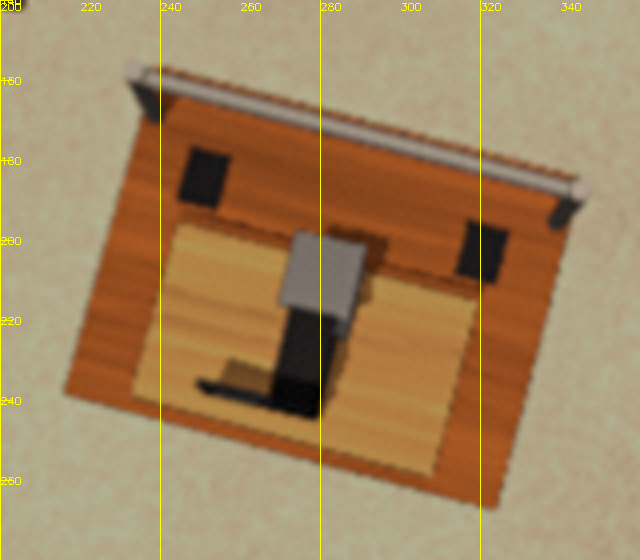

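View pics/scenez.png

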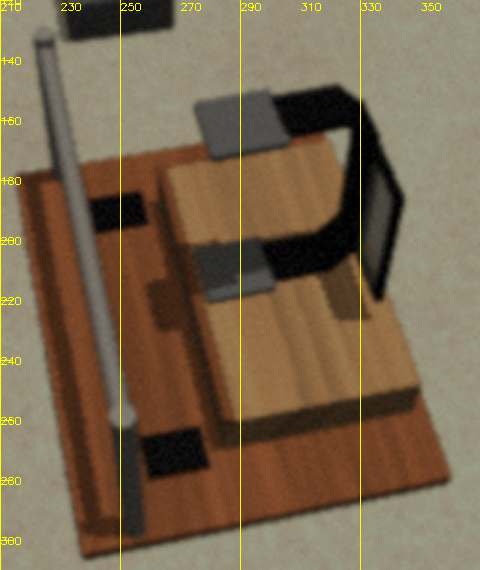

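The zooms give these features:
- **Rail ends:** top (234.5,158) and (344,187.5); scene (250,257) and (224,132).
- **Upper pad corners:** top (273.5,197.5), (291,200.5), (286,220), (270,216); scene (281,172), (274,154), (299,150), (306,165).
- **Lens:** it sticks out to the left (+y).

Next I triangulate these.

```bash
python3 - <<'E'
from h import *
T=lambda a,b:tri([ray("top",a),ray("scene",b)])
f=lambda n,X:print(n,np.round(X[0],4),X[1])
for n,a,b in[("railL",(234.5,158),(250,257)),("railR",(344,187.5),(224,132)),("padFL",(273.5,197.5),(281,172)),("padFR",(291,200.5),(274,154)),("padNR",(286,220),(299,150)),("padNL",(270,216),(306,165)),
 ("ledgeNL",(233,238.5),(350,247)),("ledgeFL",(244,196),(285,258)),("button",(407,243.5),(251,97)),("baseFL",(216,238),(360,279))]: f(n,T(a,b))
for n in("top","scene"):
    im=cv2.imread(f"pics/{n}0.png");h=cv2.cvtColor(im,cv2.COLOR_BGR2HSV)
    x0,y0,w,hh=(375,215,60,50) if n=="top" else (225,80,50,55)
    m=((h[...,2]>120)&(h[...,1]<90)).astype(np.uint8)[y0:y0+hh,x0:x0+w]
    c,l,s,ce=cv2.connectedComponentsWithStats(m)
    for i in range(1,c):
        if 15<s[i,4]<600: print(n,ce[i]+[x0,y0],s[i,4])
jar=plane("top",(167,212),0.0);print("jar~",jar)
E
```

```text
railL [0.6642 0.1249 0.1571] [0.0005, 0.0005]
railR [ 0.5925 -0.1501  0.1572] [0.0009, 0.0009]
padFL [0.5587 0.0247 0.2005] [0.0001, 0.0001]
padFR [ 0.5513 -0.0169  0.2012] [0.0007, 0.0007]
padNR [ 0.5058 -0.0064  0.1991] [0.0009, 0.0009]
padNL [0.5143 0.0321 0.2027] [0.0005, 0.0005]
ledgeNL [0.467  0.1359 0.0501] [0.0002, 0.0002]
ledgeFL [0.5853 0.1054 0.0546] [0.0044, 0.0044]
button [ 0.4568 -0.33    0.0636] [0.0006, 0.0006]
baseFL [0.47   0.1875 0.0092] [0.0002, 0.0002]
top [407.5        243.34615385] 130
top [390.33333333 245.75555556] 90
scene [250.60465116  95.37209302] 86
jar~ [0.54197661 0.32953665 0.        ]
```

```bash
python3 - <<'E'
from h import *
a=cv2.imread("pics/top0.png")[215:265,375:435];b=cv2.imread("pics/scene0.png")[80:135,222:277]
k=7
o=np.hstack([cv2.resize(a,(420,385),interpolation=cv2.INTER_CUBIC)[:350],cv2.resize(b,(385,385),interpolation=cv2.INTER_CUBIC)[:350]])
cv2.imwrite("pics/btn.png",o[:,:800])
E
```

```text
(no output)
```

View pics/btn.png

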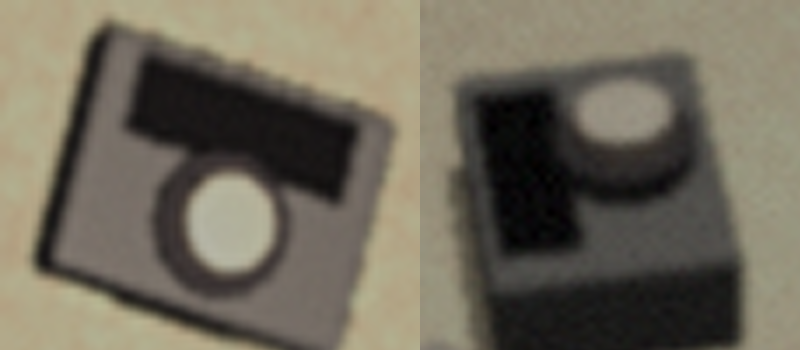

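The button is at about (0.457,-0.330,0.065), the charger is on the right, and the jar is at about (0.54,0.33). The stand yaw is about -14.6°, and the tool's y axis already lies along the rail. The crown's outer face is near (0.453,0.025), and the magnifier's top is at z 0.20. I'll close the gripper and travel over high up.

```bash
python3 -m crank '[[[0.6,-1,1],[0,0,0],1],[[0.6,-1,1],[0,0,0],1],[[0.6,-1,1],[0,0,0],1],[[0.6,-1,1],[0,0,0],1],[[0.6,-1,1],[0,0,0],1],[[0.6,-1,0],[0,0,0],1],[[0.6,-1,0],[0,0,0],1],[[0.6,-1,0],[0,0,0],1]]'
python3 -m crank '[[[0.6,-1,0],[0,0,0],1],[[0.6,-1,0],[0,0,0],1],[[0.6,-1,0],[0,0,0],1],[[0.6,-1,0],[0,0,0],1],[[0.6,-1,0],[0,0,0],1],[[0.6,-1,0],[0,0,0],1],[[0.6,-1,0],[0,0,0],1],[[0.6,-1,0],[0,0,0],1]]'
python3 -m crank '[[[0.25,-1,0],[0,0,0],1],[[0.25,-1,0],[0,0,0],1],[[0.25,-1,0],[0,0,0],1],[[0.25,-1,0],[0,0,0],1],[[0.25,-1,0],[0,0,0],1],[[0.25,-1,0],[0,0,0],1],[[0.25,-1,0],[0,0,0],1],[[0.25,-1,0],[0,0,0],1]]'
```

```text
clock: 0.77
position: [0.2665, 0.4661, 0.298]
eef_rot: [-3.141, -0.0, 2.877]
contact_force: [-0.5, -0.6, 0.5]
width: 0.0442
grip_force: 0.0
clock: 1.43
position: [0.3622, 0.306, 0.2976]
eef_rot: [-3.141, -0.001, 2.877]
contact_force: [0.3, 0.1, -0.4]
width: 0.0001
grip_force: 0.0
clock: 2.1
position: [0.4018, 0.1462, 0.2976]
eef_rot: [-3.141, -0.001, 2.877]
contact_force: [0.3, 0.1, 0.2]
width: 0.0004
grip_force: 0.0
```

```bash
python3 -m crank '[[[0.15,-1,0],[0,0,0],1],[[0.15,-1,0],[0,0,0],1],[[0.15,-1,0],[0,0,0],1],[[0.15,-1,0],[0,0,0],1],[[0.15,-1,0],[0,0,0],1],[[0.15,-0.8,0],[0,0,0],1],[[0,0,0],[0,0,0],1],[[0,0,0],[0,0,0],1]]'
python3 - <<'E'
from h import *
print(manip.read_state()["position"]);p=manip.camera_params("wrist")
cv2.imwrite("pics/w1.png",manip.grab_frame("wrist")[:,:,::-1])
import json;json.dump({k:np.array(v).tolist() for k,v in p.items()},open("w1.json","w"))
E
```

```text
clock: 2.77
position: [0.4198, 0.0311, 0.2977]
eef_rot: [3.141, -0.001, 2.875]
contact_force: [0.4, 1.7, 0.4]
width: 0.0007
grip_force: 0.0
[0.41978414 0.03111245 0.29771967]
```

View pics/w1.png

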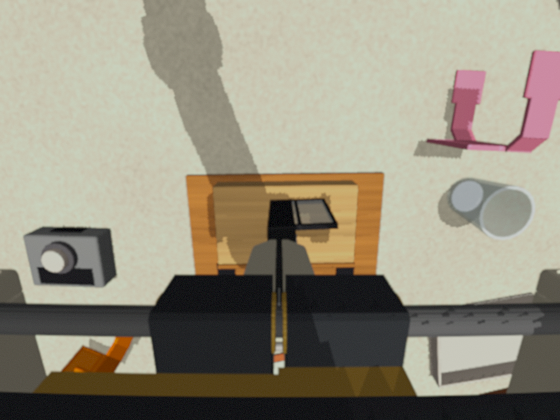

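The wrist view, with image up pointing toward the robot, shows the crown's near edge at about (268-296,199), the lens to its right out to (335,228), and the button at (58,258).

```bash
python3 - <<'E'
from h import *
import json
p={k:np.array(v) for k,v in json.load(open("w1.json")).items()}
print("cam",(-p["R"].T@p["t"]).round(3))
for uv in[(268,200),(296,199),(325,198),(336,227)]:
    print(uv,[plane("wrist",uv,z,p)[:2].round(4).tolist() for z in(.07,.125,.147,.18)])
pb=[ray("wrist",(58,258),p),ray("top",(407.9,243.6)),ray("scene",(250.9,95.7))]
print("button",tri(pb))
E
```

```text
cam [0.345 0.052 0.484]
(268, 200) [[0.4481, 0.0079], [0.4344, 0.0137], [0.4289, 0.016], [0.4206, 0.0195]]
(296, 199) [[0.4569, 0.0456], [0.442, 0.0464], [0.4361, 0.0467], [0.4271, 0.0472]]
(325, 198) [[0.4661, 0.0846], [0.45, 0.0803], [0.4435, 0.0785], [0.4339, 0.0759]]
(336, 227) [[0.5118, 0.0902], [0.4896, 0.0851], [0.4807, 0.083], [0.4674, 0.08]]
button (array([ 0.45532976, -0.3321648 ,  0.06116279]), [0.0044, 0.0021, 0.0034])
```

The wrist view agrees: the crown face is at (0.4525,0.027). I descend to tip z of about 0.165 and start the push.

```bash
python3 -m crank '[[[0.05,0.03,-1],[0,0,0],1],[[0.05,0.03,-1],[0,0,0],1],[[0,0.03,-1],[0,0,0],1],[[0,0.03,-1],[0,0,0],1],[[0,0.03,-1],[0,0,0],1],[[0,0,-0.8],[0,0,0],1],[[0,0,0],[0,0,0],1],[[0,0,0],[0,0,0],1]]'
python3 -m crank '[[[0.3,-0.08,0],[0,0,0],1],[[0.3,-0.08,0],[0,0,0],1],[[0.3,-0.08,0],[0,0,0],1],[[0.3,-0.08,0],[0,0,0],1],[[0.3,-0.08,0],[0,0,0],1],[[0,0,0],[0,0,0],1],[[0,0,0],[0,0,0],1],[[0,0,0],[0,0,0],1]]'
```

```text
clock: 3.48
position: [0.4216, 0.0355, 0.1816]
eef_rot: [-3.141, -0.002, 2.879]
contact_force: [0.5, 0.0, -0.4]
width: 0.0004
grip_force: 0.0
clock: 4.15
position: [0.4518, 0.0263, 0.1818]
eef_rot: [-3.141, -0.001, 2.877]
contact_force: [0.4, 0.5, 0.7]
width: 0.0004
grip_force: 0.0
```

```bash
python3 -m crank '[[[0.25,-0.06,0],[0,0,0],1],[[0.25,-0.06,0.05],[0,0,0],1],[[0.4,-0.1,0.25],[0,0,0],1],[[0.4,-0.1,0.25],[0,0,0],1],[[0.4,-0.1,0.2],[0,0,0],1],[[0,0,0],[0,0,0],1],[[0,0,0],[0,0,0],1],[[0,0,0],[0,0,0],1]]'
python3 - <<'E'
from h import *
a=manip.grab_frame("scene")[80:310,180:400,::-1];b=manip.grab_frame("top")[130:290,200:360,::-1]
cv2.imwrite("pics/push1.png",np.hstack([cv2.resize(a,(430,450)),cv2.resize(b,(370,450))]))
E
```

```text
clock: 4.82
position: [0.4855, 0.018, 0.1966]
eef_rot: [-3.141, -0.001, 2.877]
contact_force: [0.0, -0.7, -0.8]
width: 0.0001
grip_force: 0.0
```

View pics/push1.png

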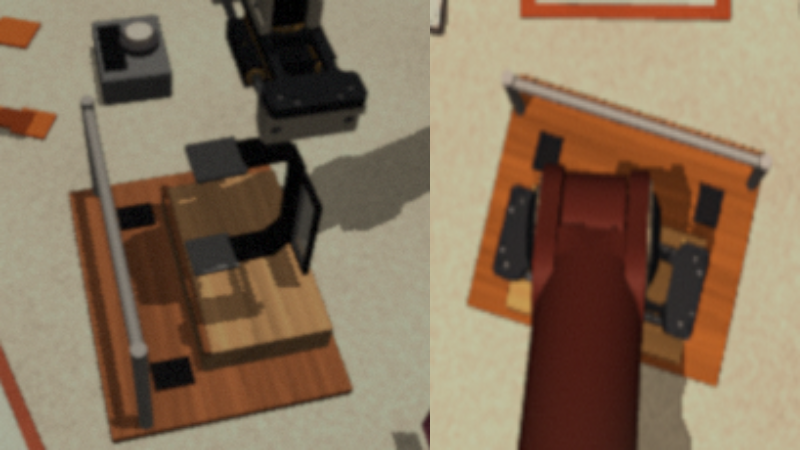

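The magnifier is tilting about its arm end against the lip, with the upper arm leaning toward the rail. I continue along the arc.

```bash
python3 -m crank '[[[0.4,-0.1,0.25],[0,0,0],1],[[0.4,-0.1,0.2],[0,0,0],1],[[0.4,-0.1,0.2],[0,0,0],1],[[0.4,-0.1,0.15],[0,0,0],1],[[0.4,-0.1,0.1],[0,0,0],1],[[0,0,0],[0,0,0],1],[[0,0,0],[0,0,0],1],[[0,0,0],[0,0,0],1]]'
python3 - <<'E'
from h import *
cv2.imwrite("pics/push2.png",cv2.resize(manip.grab_frame("scene")[80:310,180:400,::-1],(570,596)))
E
```

```text
clock: 5.58
position: [0.5254, 0.008, 0.2145]
eef_rot: [-3.141, -0.001, 2.877]
contact_force: [0.2, 0.1, -0.2]
width: 0.0004
grip_force: 0.0
```

View pics/push2.png

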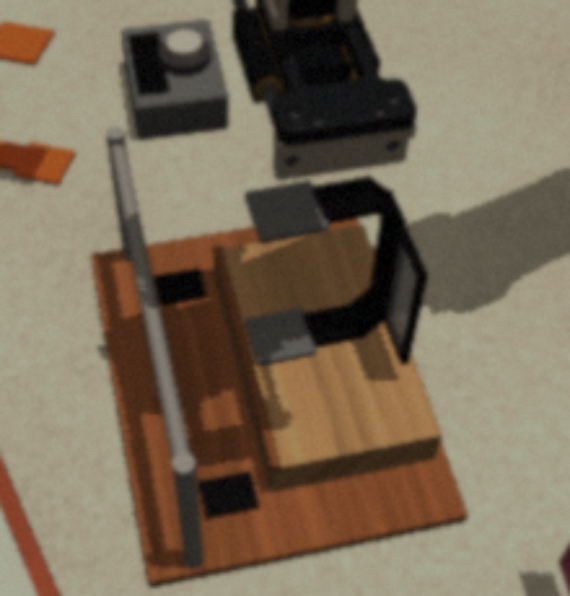

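The magnifier looks nearly flat again, so I check numerically before moving on.

```bash
python3 - <<'E'
from h import *
def proj(n,X,p=None):
    p=p or manip.camera_params(n);r=cv2.Rodrigues(np.array(p["R"]))[0]
    return cv2.projectPoints(np.array(X,float).reshape(-1,1,3),r,np.array(p["t"]),np.array(p["camera_matrix"]),np.array(p["distortion"]))[0][:,0].round(1).tolist()
s=manip.read_state();P=s["position"];print(P,s["contact_force"],s["wrist_torque"])
print("tcp,tip,body scene",proj("scene",[P,P-[0,0,.017],P+[0,0,.065]]))
print("wrist tip",proj("wrist",[P-[0,0,.017]]))
o=cv2.imread("pics/scene0.png");n=manip.grab_frame("scene")[:,:,::-1]
for nm,im in(("old",o),("new",n)):
    g=cv2.cvtColor(im,cv2.COLOR_BGR2GRAY)[145:225,270:345]
    m=(g<30).astype(np.uint8);c,l,st,ce=cv2.connectedComponentsWithStats(m)
    i=1+np.argmax(st[1:,4]);print(nm,st[i]+[270,145,0,0,0],ce[i]+[270,145])
    h=cv2.cvtColor(im,cv2.COLOR_BGR2HSV)[140:225,265:320];m=((h[...,1]<60)&(h[...,2]>45)&(h[...,2]<105)).astype(np.uint8)
    c,l,st,ce=cv2.connectedComponentsWithStats(m)
    for i in range(1,c):
        if st[i,4]>120: print(nm,"pad",st[i]+[265,140,0,0,0],ce[i]+[265,140])
a=cv2.resize(n[80:310,180:400],(430,450));w=manip.grab_frame("wrist")[100:400,150:420,::-1]
cv2.imwrite("pics/chk.png",np.hstack([a,cv2.resize(w,(370,411),).copy() if 0 else cv2.resize(w,(370,450))]))
E
```

```text
[0.52537362 0.00807992 0.2145834 ] [-0.76815519  0.85707675  0.03793212] [-0.03653267  0.05133646  0.01013598]
tcp,tip,body scene [[294.0, 153.1], [293.6, 159.9], [295.5, 124.6]]
wrist tip [[278.8, 231.9]]
old [ 297  149   47   71 1177] [321.20730671 182.48683093]
old pad [275 150  36  23 518] [290.17760618 160.78185328]
old pad [275 200  27  20 269] [288.42750929 210.97769517]
new [ 297  150   47   69 1184] [321.37922297 182.26773649]
new pad [286 140  34   9 166] [301.53614458 143.42168675]
new pad [275 150  32  22 466] [289.70171674 160.49356223]
new pad [275 200  27  20 374] [287.59893048 209.57219251]
```

View pics/chk.png

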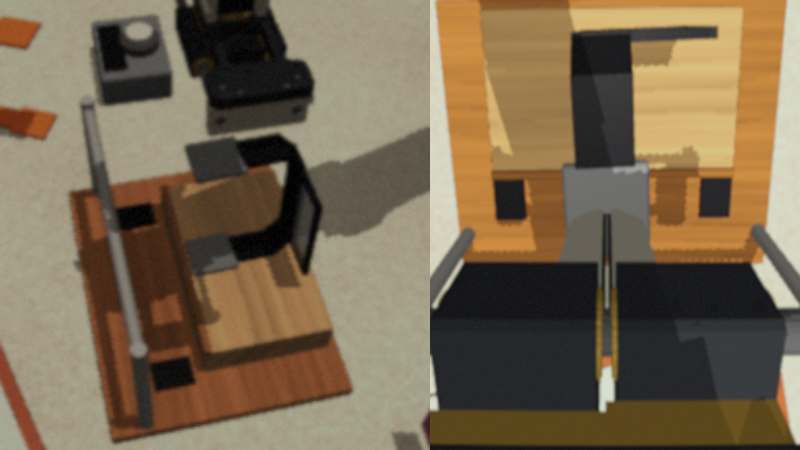

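The magnifier has not moved, and in the scene picture the fingers are not where the reported TCP should project. I check where the gripper body should appear against where it is seen.

```bash
cat >> h.py <<'E'
def proj(n,X,p=None):
    p=p or manip.camera_params(n);r=cv2.Rodrigues(np.array(p["R"]))[0]
    return cv2.projectPoints(np.array(X,float).reshape(-1,1,3),r,np.array(p["t"]),np.array(p["camera_matrix"]),np.array(p["distortion"]))[0][:,0].round(1).tolist()
E
python3 - <<'E'
from h import *
P=manip.read_state()["position"];yt=np.array([.262,.965,0]);xt=np.array([.965,-.262,0])
for dz in(-.017,.063,.1,.15): print(dz,proj("scene",[P+yt*a+xt*b+[0,0,dz] for a in(.094,-.094) for b in(.0375,-.0375)]),proj("top",[P+yt*a+[0,0,dz] for a in(.094,-.094)]))
p=manip.camera_params("wrist");C=-p["R"].T@p["t"];print("wristcam",C.round(3),"axis",p["R"][2].round(3))
# magnifier from wrist at present: crop px -> full
f=lambda u,v:(150+(u-430)*270/370,100+v*300/450)
for nm,uv,sc in[("padNL",(648,163),(306,165)),("padNR",(565,165),(299,150))]:
    print(nm,tri([ray("wrist",f(*uv),p),ray("scene",sc)]),plane("wrist",f(*uv),.2,p))
for nm,uv in[("ledge far L",(733,165)),("ledge far R",(492,165)),("baseNL..blackL",(715,180)),("blackR",(510,182))]: print(nm,plane("wrist",f(*uv),.05,p))
E
```

```text
-0.017 [[284.2, 206.9], [329.9, 199.1], [262.1, 126.0], [301.4, 120.4]] [[242.6, 200.9], [318.1, 222.1]]
0.063 [[285.2, 174.0], [335.8, 166.0], [260.9, 91.3], [303.7, 85.8]] [[239.6, 196.4], [320.4, 219.1]]
0.1 [[285.8, 156.2], [339.0, 148.2], [260.4, 73.2], [304.9, 67.8]] [[238.0, 194.0], [321.6, 217.5]]
0.15 [[286.6, 129.0], [343.8, 121.1], [259.5, 46.4], [306.7, 41.2]] [[235.7, 190.6], [323.3, 215.2]]
wristcam [0.45  0.028 0.401] axis [ 0.267 -0.073 -0.961]
padNL (array([0.5138096 , 0.03189208, 0.20194494]), [0.0008, 0.0008]) [0.51382482 0.03250639 0.2       ]
padNR (array([ 0.50514585, -0.00833199,  0.19685286]), [0.0005, 0.0005]) [ 0.50398354 -0.0073971   0.2       ]
ledge far L [0.58197736 0.10631188 0.05      ]
ledge far R [ 0.52733379 -0.09520175  0.05      ]
baseNL..blackL [0.5901872  0.08877936 0.05      ]
blackR [ 0.5448949  -0.08468224  0.05      ]
```

```bash
python3 - <<'E'
from h import *
print([(a,getattr(manip,a) if not callable(getattr(manip,a)) else "fn") for a in dir(manip) if a[0]!="_"])
s=manip.read_state();print(s["position"],s["width"],s["q"])
w=manip.grab_frame("wrist");p=manip.camera_params("wrist")
P=s["position"]
print([(d,proj("wrist",[P-[0,0,d]],p)) for d in(.017,0,-.03,-.05,-.06)])
# finger silhouette: column profile around tips
for v in range(225,275,4): print(v,w[v,255:310:5].sum(1).tolist())
E
```

```text
[('PlanningError', 'fn'), ('camera_params', 'fn'), ('grab_frame', 'fn'), ('hand_in', 'fn'), ('read_state', 'fn'), ('tip_reach', 0.017)]
[0.52550929 0.00812241 0.21474282] 0.0006733039091295275 [-0.2432341   0.41270409  0.26955875  1.76358615 -0.12881746  0.98336323
  1.3827221 ]
[(0.017, [[278.9, 231.7]]), (0, [[278.9, 241.1]]), (-0.03, [[278.9, 261.9]]), (-0.05, [[278.9, 280.2]]), (-0.06, [[278.9, 291.1]])]
225 [330, 335, 333, 338, 330, 331, 328, 332, 327, 330, 329]
229 [334, 332, 333, 333, 333, 331, 326, 327, 327, 330, 332]
233 [333, 327, 332, 329, 330, 330, 331, 329, 328, 326, 329]
237 [334, 333, 329, 328, 325, 330, 324, 328, 329, 327, 328]
241 [326, 331, 310, 288, 292, 308, 289, 299, 323, 324, 326]
245 [303, 285, 286, 283, 266, 119, 289, 285, 286, 288, 326]
249 [287, 286, 284, 284, 239, 127, 286, 287, 287, 288, 288]
253 [287, 285, 289, 283, 237, 122, 284, 286, 283, 282, 288]
257 [286, 285, 285, 283, 232, 125, 283, 289, 288, 290, 285]
261 [285, 285, 286, 286, 216, 113, 286, 285, 287, 284, 292]
265 [284, 286, 286, 284, 210, 122, 286, 288, 288, 284, 289]
269 [287, 289, 286, 285, 192, 117, 287, 290, 283, 284, 287]
273 [276, 268, 270, 271, 192, 109, 282, 268, 271, 273, 274]
```

Both the scene and wrist views show the fingertips about 50 mm higher, relative to the reported TCP, than the text says: the body's underside is at about TCP+0.117 instead of +0.063. That means the finger passed above the crown. I back off, go lower and feel for contact.

```bash
python3 -m crank '[[[-0.7,0.18,0.2],[0,0,0],1],[[-0.7,0.18,0],[0,0,0],1],[[-0.7,0.18,0],[0,0,0],1],[[-0.7,0.18,0],[0,0,0],1],[[-0.7,0.18,0],[0,0,0],1],[[-0.7,0.18,0],[0,0,0],1],[[-0.7,0.18,0],[0,0,0],1],[[-0.25,0.1,0],[0,0,0],1]]'
python3 -m crank '[[[0,0,-0.8],[0,0,0],1],[[0,0,-0.8],[0,0,0],1],[[0,0,-0.8],[0,0,0],1],[[0,0,-0.8],[0,0,0],1],[[0,0,-0.8],[0,0,0],1],[[0,0,0],[0,0,0],1],[[0,0,0],[0,0,0],1],[[0,0,0],[0,0,0],1]]'
python3 - <<'E'
from h import *
s=manip.read_state();P=s["position"];print(P,s["contact_force"])
w=manip.grab_frame("wrist");p=manip.camera_params("wrist");cv2.imwrite("pics/w3.png",w[:,:,::-1])
n=manip.grab_frame("scene")[:,:,::-1];cv2.imwrite("pics/s3.png",n)
o=cv2.imread("pics/scene0.png")
d=(np.abs(n.astype(int)-o).sum(2)>90).astype(np.uint8)
# lowest changed pixel per column near the tool
print("pred tip",proj("scene",[P+[0,0,z] for z in(-.017,.037)]))
for u in range(300,400,6): 
    v=np.where(d[80:215,u])[0]; print(u,(v.max()+80) if len(v) else None,end="; ")
E
```

```text
clock: 6.45
position: [0.4209, 0.0355, 0.2189]
eef_rot: [-3.142, -0.002, 2.878]
contact_force: [-0.4, 0.3, 0.1]
width: 0.0006
grip_force: 0.0
clock: 7.12
position: [0.4239, 0.0351, 0.1396]
eef_rot: [3.141, 0.001, 2.877]
contact_force: [0.2, -0.5, 0.9]
width: 0.0004
grip_force: 0.0
[0.42391195 0.03509857 0.13960496] [ 0.17612252 -0.45181147  0.91274538]
pred tip [[345.6, 178.0], [349.7, 158.9]]
300 213; 306 214; 312 214; 318 193; 324 103; 330 109; 336 134; 342 204; 348 201; 354 198; 360 198; 366 197; 372 198; 378 194; 384 192; 390 184; 396 181;
```

```bash
python3 -m crank '[[[0,0,-0.3],[0,0,0],1],[[0.3,-0.08,0],[0,0,0],1],[[0.3,-0.08,0],[0,0,0],1],[[0.3,-0.08,0],[0,0,0],1],[[0.3,-0.08,0],[0,0,0],1],[[0.3,-0.08,0],[0,0,0],1],[[0.2,-0.05,0],[0,0,0],1],[[0,0,0],[0,0,0],1]]'
cat > look.py <<'E'
from h import *
s=manip.read_state();P=s["position"];print(P.round(4),s["contact_force"].round(2),s["wrist_torque"].round(3))
im=manip.grab_frame("scene")[:,:,::-1];cv2.imwrite("pics/last.png",im)
# pads: grey blobs; black blob
h=cv2.cvtColor(im,cv2.COLOR_BGR2HSV)
for nm,m in(("grey",(h[...,1]<60)&(h[...,2]>45)&(h[...,2]<105)),("black",h[...,2]<32)):
    m=m.astype(np.uint8);m[:125]=0;m[:,:225]=0;m[260:]=0;m[:,400:]=0
    c,l,st,ce=cv2.connectedComponentsWithStats(m)
    for i in range(1,c):
        if st[i,4]>100: print(nm,st[i].tolist(),ce[i].round(1).tolist())
E
python3 look.py
```

```text
clock: 7.88
position: [0.4577, 0.0258, 0.1329]
eef_rot: [-3.141, 0.0, 2.876]
contact_force: [-1.5, 1.0, 0.9]
width: 0.0007
grip_force: 0.7
[0.4577 0.0258 0.1329] [-1.45  1.02  0.88] [ 0.056  0.328 -0.041]
grey [330, 125, 70, 81, 2120] [366.5, 177.9]
grey [264, 151, 30, 24, 488] [278.2, 162.5]
grey [274, 198, 26, 23, 374] [286.2, 209.0]
black [233, 125, 33, 7, 133] [247.8, 127.4]
black [290, 125, 88, 93, 2900] [332.5, 158.9]
black [240, 185, 18, 12, 164] [248.9, 190.3]
```

Now there is contact, about 1.7 N, and the upper pad has moved toward the rail while the lower one stays put, so it is tilting. I follow the arc.

```bash
python3 -m crank '[[[0.4,-0.1,0.25],[0,0,0],1],[[0.4,-0.1,0.25],[0,0,0],1],[[0.4,-0.1,0.2],[0,0,0],1],[[0.4,-0.1,0.2],[0,0,0],1],[[0.4,-0.1,0.2],[0,0,0],1],[[0,0,0],[0,0,0],1],[[0,0,0],[0,0,0],1],[[0,0,0],[0,0,0],1]]'
python3 look.py
```

```text
clock: 8.6
position: [0.4969, 0.0161, 0.1547]
eef_rot: [-3.141, 0.0, 2.877]
contact_force: [-0.4, 0.1, -0.4]
width: 0.0003
grip_force: 0.0
[0.4969 0.0161 0.1547] [-0.41  0.08 -0.41] [-0.002  0.065  0.047]
grey [300, 132, 100, 73, 2690] [359.0, 175.5]
grey [225, 147, 36, 53, 522] [233.8, 176.3]
grey [283, 169, 35, 33, 257] [301.9, 187.0]
black [233, 125, 34, 7, 137] [247.4, 127.5]
black [291, 125, 63, 39, 1618] [322.4, 142.6]
black [242, 151, 77, 56, 1159] [279.3, 172.4]
black [240, 185, 19, 12, 177] [248.9, 190.3]
```

```bash
python3 -m crank '[[[-0.5,0.1,0.5],[0,0,0],1],[[-0.5,0.1,1],[0,0,0],1],[[-0.5,0.1,1],[0,0,0],1],[[-0.5,0,1],[0,0,0],1],[[0,-0.5,1],[0,0,0],1],[[0,-1,0],[0,0,0],1],[[0,-1,0],[0,0,0],1],[[0,-1,0],[0,0,0],1]]'
python3 -m crank '[[[0,-1,0],[0,0,0],1],[[0,-1,0],[0,0,0],1],[[0,-1,0],[0,0,0],1],[[0,-1,0],[0,0,0],1],[[0,-1,0],[0,0,0],1],[[0,-1,0],[0,0,0],1],[[0,-1,0],[0,0,0],1],[[0,-1,0],[0,0,0],1]]'
python3 - <<'E'
from h import *
a=manip.grab_frame("scene")[80:310,180:400,::-1];b=manip.grab_frame("top")[130:290,200:360,::-1]
cv2.imwrite("pics/hang.png",np.hstack([cv2.resize(a,(430,450)),cv2.resize(b,(370,450))]))
E
```

```text
clock: 9.32
position: [0.4568, -0.0483, 0.2452]
eef_rot: [3.141, 0.001, 2.878]
contact_force: [0.1, -0.4, 0.0]
width: 0.0004
grip_force: 0.0
clock: 9.98
position: [0.4566, -0.2085, 0.2446]
eef_rot: [3.141, -0.001, 2.877]
contact_force: [0.4, -0.5, -0.4]
width: 0.0006
grip_force: 0.0
```

View pics/hang.png

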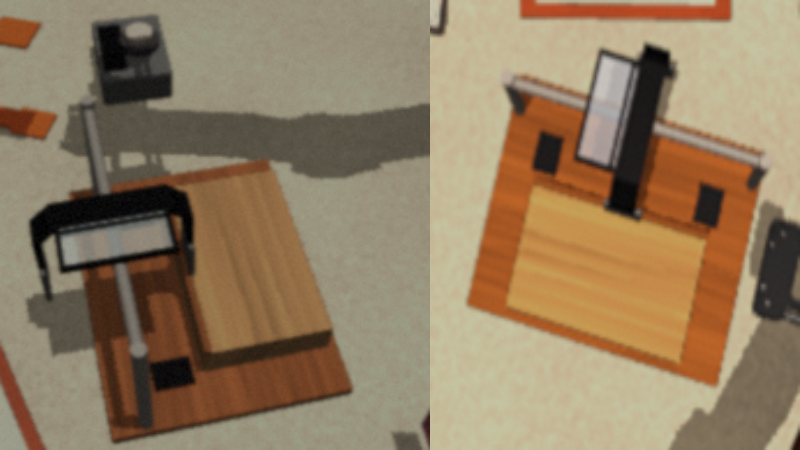

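The picture shows the magnifier hanging astride the rail, with one arm end near the ledge and the other on the far side. Next is the button: I move above (0.456,-0.331) and descend, feeling for contact.

```bash
python3 -m crank '[[[0,-1,0],[0,0,0],1],[[0,-1,0],[0,0,0],1],[[0,-1,0],[0,0,0],1],[[0,-1,-0.5],[0,0,0],1],[[0,-1,-1],[0,0,0],1],[[0,-1,-1],[0,0,0],1],[[0,-0.1,-1],[0,0,0],1],[[0,0,0],[0,0,0],1]]'
python3 -m crank '[[[0,0,-1],[0,0,0],1],[[0,0,-1],[0,0,0],1],[[0,0,-1],[0,0,0],1],[[0,0,-1],[0,0,0],1],[[0,0,-0.6],[0,0,0],1],[[0,0,0],[0,0,0],1],[[0,0,0],[0,0,0],1],[[0,0,0],[0,0,0],1]]'
python3 - <<'E'
from h import *
s=manip.read_state();P=s["position"];print(P,s["contact_force"])
w=manip.grab_frame("wrist");p=manip.camera_params("wrist")
print("btn pred px",proj("wrist",[[.456,-.331,.063]],p),"tip px",proj("wrist",[P+[0,0,.037]],p))
g=cv2.cvtColor(w[:,:,::-1],cv2.COLOR_BGR2HSV);m=((g[...,2]>140)&(g[...,1]<60)).astype(np.uint8);m[:100]=0;m[290:]=0;m[:,:180]=0;m[:,380:]=0
c,l,st,ce=cv2.connectedComponentsWithStats(m)
for i in range(1,c):
    if st[i,4]>60: print(st[i].tolist(),ce[i].round(1).tolist())
E
```

```text
clock: 10.75
position: [0.4547, -0.3278, 0.1708]
eef_rot: [3.138, -0.008, 2.876]
contact_force: [-0.3, 1.0, -0.1]
width: 0.0004
grip_force: 0.0
clock: 11.42
position: [0.4583, -0.3295, 0.0843]
eef_rot: [-3.141, 0.002, 2.878]
contact_force: [0.5, -0.4, 0.5]
width: 0.0002
grip_force: 0.0
[ 0.45830299 -0.32951612  0.08433458] [ 0.53188092 -0.37749712  0.47000293]
btn pred px [[276.5, 227.1]] tip px [[279.5, 268.1]]
[180, 100, 200, 175, 18653] [284.7, 157.5]
[198, 178, 93, 40, 2029] [228.9, 193.8]
[249, 205, 49, 39, 1433] [272.5, 224.6]
[201, 242, 9, 28, 163] [205.0, 253.7]
```

```bash
python3 -m crank '[[[-0.05,-0.1,-0.5],[0,0,0],1],[[0,0,-0.5],[0,0,0],1],[[0,0,-0.5],[0,0,0],1],[[0,0,-0.5],[0,0,0],1],[[0,0,-0.25],[0,0,0],1],[[0,0,-0.1],[0,0,0],1],[[0,0,0],[0,0,0],1],[[0,0,0],[0,0,0],1]]'
python3 -m crank '[[[0,0,-0.1],[0,0,0],1],[[0,0,-0.1],[0,0,0],1],[[0,0,-0.1],[0,0,0],1],[[0,0,-0.1],[0,0,0],1],[[0,0,0],[0,0,0],1],[[0,0,0],[0,0,0],1],[[0,0,0],[0,0,0],1],[[0,0,0],[0,0,0],1]]'
```

```text
clock: 12.13
position: [0.4561, -0.3319, 0.0401]
eef_rot: [3.14, 0.001, 2.876]
contact_force: [-6.9, 6.0, 31.7]
width: 0.0011
grip_force: 16.2
clock: 12.8
position: [0.4563, -0.332, 0.0393]
eef_rot: [3.138, 0.004, 2.876]
contact_force: [-15.5, 14.1, 76.4]
width: 0.0003
grip_force: 38.2
```

That was stiffer than intended: 76 N at the bottom stop. I back off in small steps, watching for the spring force.

```bash
python3 -m crank '[[[0,0,0.45],[0,0,0],1],[[0,0,0.1],[0,0,0],1],[[0,0,0],[0,0,0],1],[[0,0,0],[0,0,0],1],[[0,0,0],[0,0,0],1],[[0,0,0],[0,0,0],1],[[0,0,0],[0,0,0],1],[[0,0,0],[0,0,0],1]]'
python3 -m crank '[[[0,0,0.1],[0,0,0],1],[[0,0,0],[0,0,0],1],[[0,0,0],[0,0,0],1],[[0,0,0],[0,0,0],1],[[0,0,0],[0,0,0],1],[[0,0,0],[0,0,0],1],[[0,0,0],[0,0,0],1],[[0,0,0],[0,0,0],1]]'
python3 -m crank '[[[0,0,0.1],[0,0,0],1],[[0,0,0.1],[0,0,0],1],[[0,0,0],[0,0,0],1],[[0,0,0],[0,0,0],1],[[0,0,0],[0,0,0],1],[[0,0,0],[0,0,0],1],[[0,0,0],[0,0,0],1],[[0,0,0],[0,0,0],1]]'
```

```text
clock: 13.47
position: [0.4566, -0.3324, 0.0405]
eef_rot: [3.142, 0.002, 2.877]
contact_force: [-2.5, 2.8, 16.1]
width: 0.0001
grip_force: 8.0
clock: 14.13
position: [0.4565, -0.3324, 0.041]
eef_rot: [-3.141, 0.001, 2.877]
contact_force: [-0.0, -1.1, 3.9]
width: 0.0002
grip_force: 2.3
clock: 14.8
position: [0.4561, -0.3319, 0.0449]
eef_rot: [-3.141, -0.0, 2.877]
contact_force: [1.3, -1.9, 2.8]
width: 0.0007
grip_force: 1.4
```

The force fell from 3.9 to 2.8 N over 4 mm of lift, so this is the button's spring, and it bottomed at TCP z of about 0.040. I lift clear.

```bash
python3 -m crank '[[[0,0,0.3],[0,0,0],1],[[0,0,0.5],[0,0,0],1],[[0,0,1],[0,0,0],1],[[0,0,1],[0,0,0],1],[[0,0,1],[0,0,0],1],[[0,0,1],[0,0,0],1],[[0,0,1],[0,0,0],1],[[0,0,1],[0,0,0],1]]'
python3 -m crank '[[[-0.3,-0.5,0.2],[0,0,0],1],[[0,-0.5,0],[0,0,0],1],[[0,-0.5,0],[0,0,0],1],[[0,0,0],[0,0,0],1],[[0,0,0],[0,0,0],1],[[0,0,0],[0,0,0],1],[[0,0,0],[0,0,0],1],[[0,0,0],[0,0,0],1]]'
python3 - <<'E'
from h import *
s=manip.read_state();print(s["position"],s["contact_force"])
a=manip.grab_frame("scene")[80:310,180:400,::-1];A=cv2.imread("pics/hang.png")[:, :430]
d=np.abs(cv2.resize(a,(430,450)).astype(int)-A).sum(2)
print("magnifier region diff",d[180:310,25:200].mean(),d[180:310,25:200].max())
o=cv2.imread("pics/scene0.png");n=manip.grab_frame("scene")[:,:,::-1]
print("jar diff",np.abs(n[315:375,340:400].astype(int)-o[315:375,340:400]).sum(2).mean(),"button diff old/new",np.abs(n[85:110,235:268].astype(int)-o[85:110,235:268]).sum(2).mean())
# near edge of white button top in both frames
for im in(o,n): 
    h=cv2.cvtColor(im,cv2.COLOR_BGR2HSV)[80:135,225:275];m=((h[...,2]>115)&(h[...,1]<90)).astype(np.uint8);c,l,st,ce=cv2.connectedComponentsWithStats(m)
    print([(st[i].tolist(),(ce[i]+[225,80]).round(1).tolist()) for i in range(1,c) if 15<st[i,4]<600])
E
```

```text
clock: 15.47
position: [0.4548, -0.3306, 0.182]
eef_rot: [3.14, -0.003, 2.877]
contact_force: [0.7, 0.3, -0.4]
width: 0.0007
grip_force: 0.0
clock: 16.13
position: [0.4501, -0.3612, 0.1843]
eef_rot: [3.141, -0.001, 2.878]
contact_force: [1.1, -0.2, 0.6]
width: 0.0006
grip_force: 0.0
[ 0.4501423  -0.36117555  0.18434883] [ 1.11470549 -0.16007219  0.64950142]
magnifier region diff 5.916835164835165 186
jar diff 7.509722222222222 button diff old/new 46.23878787878788
[([19, 11, 14, 9, 94], [250.6, 95.3])]
[([4, 52, 34, 3, 66], [247.3, 133.4])]
```

The magnifier and jar are unchanged. The gripper is shading the button, so I move aside and check that it came back up.

```bash
python3 -m crank '[[[0,-1,0.5],[0,0,0],1],[[0,-1,0.5],[0,0,0],1],[[0,-1,0.5],[0,0,0],1],[[0,-1,0],[0,0,0],1],[[0,-1,0],[0,0,0],1],[[0,-1,0],[0,0,0],1],[[0,-1,0],[0,0,0],1],[[0,0,0],[0,0,0],1]]'
python3 - <<'E'
from h import *
print(manip.read_state()["contact_force"])
o=cv2.imread("pics/scene0.png");n=manip.grab_frame("scene")[:,:,::-1]
d=np.abs(cv2.resize(n[80:310,180:400],(430,450)).astype(int)-cv2.imread("pics/hang.png")[:,:430]).sum(2)[180:310,25:200]
print("mag diff",d.mean(),(d>100).sum())
print("button diff",np.abs(n[85:110,235:268].astype(int)-o[85:110,235:268]).sum(2).mean())
for im in(o,n):
    h=cv2.cvtColor(im,cv2.COLOR_BGR2HSV)[80:135,225:275];m=((h[...,2]>115)&(h[...,1]<90)).astype(np.uint8);c,l,st,ce=cv2.connectedComponentsWithStats(m)
    print([(st[i].tolist(),(ce[i]+[225,80]).round(1).tolist()) for i in range(1,c) if 15<st[i,4]<600])
E
```

```text
clock: 16.9
position: [0.4479, -0.506, 0.2144]
eef_rot: [-3.138, -0.001, 2.872]
contact_force: [-1.0, -0.1, 0.6]
width: 0.0005
grip_force: 0.0
[-1.04076266 -0.12418797  0.57131328]
mag diff 5.933318681318681 67
button diff 39.47757575757576
[([19, 11, 14, 9, 94], [250.6, 95.3])]
[([0, 0, 50, 22, 489], [257.2, 86.1]), ([19, 12, 14, 8, 82], [250.4, 95.8]), ([0, 23, 50, 32, 216], [244.9, 128.3])]
```

```bash
python3 -c "
from cell import manip
print(manip.hand_in())"
```

```text
the job is handed in; nothing more can be done
None
```

The magnifier hangs astride the rail, the button was pressed fully down and came back up, the jar is unmoved, and the job is handed in at about 17 s; the press peaked at about 79 N on the wrist through the fingertips (limit 120 N), well above the roughly 5 N needed.

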